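Discharge a capacitor and crate it

ROBOT

A 6-joint arm with a two-finger parallel gripper is mounted at the origin on the work surface. World frame = base frame: x ahead of the robot, y to its left, z up, the work surface at z = 0. Lengths are in m, angles in rad, forces in N, time in s.
With the tool pointing down it reaches from about 0.4 to 0.825 m from the base axis. Payload 7 kg.
Tool frame: the origin (TCP) lies at the very end of the fingers, on their centre line; the grasp point (between the pads) lies 19 mm behind it (arm.grasp_offset is the distance from the TCP to the grasp point, in m); z points along the fingers, y is the line along which they close (so a half turn about z gives the same grasp; the last joint's range is limited). The gripper opens to 88 mm and grips with 3 to 60 N. Pads are 19 mm wide; open, the fingers measure 130 mm over their backs; the gripper's body (78 mm by 193 mm) begins 47 mm behind the grasp point.
Start: joints at [-0.934, 0.359, 0.012, 0, -1.224, -0.288], TCP at [0.231, -0.634, 0.227] pointing down, gripper open.
Joint ranges: [-3.07, 3.07], [-1.43, 2.12], [-1.02, 1.25], [-3.03, 1.67], [-3.05, -0], [-3.03, 3.03]. Speed limits (rad/s): [2.39, 2.39, 3.01, 3.14, 3.14, 3.14].

INTERFACE

Orientations are given as [roll, pitch, yaw] about the fixed x, y, z axes, in that order (R = Rz(yaw) Ry(pitch) Rx(roll)).
In Python, from station import get_state, cams, arm, nets gives the robot as it stands.
- The arm moves only by the shell command python3 -m creep 'ROWS' [FORCE]. ROWS is a JSON object of lists of equal length, an entry for each row: "translation": the shift along the world's x, y, z in mm, a list of three; "spin": the turn about the world's z in rad; "gripper": the opening, from 0 (shut) to 1 (fully open). In form: {"translation": [[dx, dy, dz], ...], "spin": [spin, ...], "gripper": [gripper, ...]}. A call has 1 to 8 rows; each row shifts and turns the commanded pose from where the row before left it; what a row does not reach is not made up. A row lasts 1/10 s, in which the tool goes at most 50 mm and 8.59 degrees, less where a joint would pass 70% of its speed; a pose out of reach is approached as far as the arm can. A call is refused whole if a number of a shift passes 50 or a number of a turn 0.15, either way. A call with a gripper value outside its range is refused whole. The fingers move at their own pace and stop on an object; FORCE is the grip in N (left out, the last holds). Time passes only in rows, so rows that do not move let the fingers close. It gives the time, the measured TCP pose, the force, the opening and the grip force at its end, in the units of the state.
- get_state(): the state, without advancing time (a new reading comes with each control period).
- cams.grab_frame(name): name is "scene" or "top" or "wrist"; returns a dict with "img" (480x640x3 uint8, red, green, blue), "mtx" (3x3 intrinsics, pixels), "R" (3x3) and "t" (3): a world point X has camera coordinates R X + t. Camera axes: x right, y down, z forward; pixel columns grow to the right and rows downward; lengths in m; the calibration is good to about 2 mm. A picture is of the moment at which its call begins. There is no depth.
- arm.job_done(): hands the job in; it is judged then, once.
Trained networks look in the newest picture that a camera, given by its name, has taken for a name from the list of things; names that differ only in an ending like _2 or _b are one class to them, and where a whole thing is asked for, a point or a joint stands for the part that bears it (a point fixed in the world has none). Each returns a list of dicts, best first, with "confidence" (0 to 1); they miss things now and then, are a little off and sometimes report something else, mostly with a low value. They report only what shows in the picture. A call takes as long as a camera call. They do not tell look-alikes from the thing itself.
- nets.search_frame(camera, label): "centre" ([x, y, z] in m, in world coordinates, good to about 4 mm: the middle of the surface that is visible of it).
- nets.pinpoint(camera, label): "centre" ([x, y, z] in m, in world coordinates, good to about 4 mm: a listed point, or the origin of a listed thing).
The state is a dict: "t": time; "q": joint angles; "qd": joint speeds; "joint_efforts": joint torques, N m; "eef_pos": TCP position; "ee_rot": TCP orientation; "force": force on the tool from outside, world axes, zero at the start; "moment": the same for the moment, N m; "width": finger opening in m; "gripper_force": force on a finger pad.
Only numpy, scipy, OpenCV 4.12 (cv2) and the standard library are available. Lean on these libraries where they do the work, as an engineer would, in place of code of your own. Each camera call takes 0.05 s, during which the arm holds its last target. There are 200 camera calls.

TASK

Stand the blue capacitor upright on the round copper plate of the discharge station and let go of it; then press the station's red spring plunger down to its stop and hold it there for a full second. After that, put the capacitor upright into the one empty cell of the yellow crate, the cell with the green disc: set it down, do not drop it, and leave the other capacitors, the spool and the bottle where they are.

Things in the scene. Friction and masses are not known exactly. Their poses are not given: they have to be found in the camera images.
- capacitor: the loose blue cylindrical capacitor, 50 mm diameter, 98 mm tall (105 mm with the two brass terminals on its aluminium top), about 0.25 kg; it starts standing on the bench, outside the crate. Origin: centre of its underside; z is its axis, pointing up
- plate (a point): centre of the upper face of the copper contact plate (84 mm diameter) on the discharge station, 20 mm above the bench; the capacitor stands on it. The station is a fixed grey base 150 x 230 mm, 16 mm high, with the plate near one end and the plunger 124 mm away near the other end; a brass load resistor up to 41 mm high runs along one long edge, its face 54 mm from the plate's centre
- plunger_top (a point): centre of the flat top of the red plunger head (46 mm diameter, 18 mm thick), 108 mm above the bench when up; it moves straight down with the plunger. Under it is a black housing 76 x 76 mm whose top is 60 mm above the bench
- plunger (a joint): how far the plunger is pressed, m: 0 is fully up, 0.020 is down at its stop; a spring pushes it up, about 4 N at the top and 10 N at the stop
- crate: fixed yellow open crate, 184 x 184 mm, 60 mm high, 5 mm walls and floor, 2 x 2 cells about 84 mm wide, cell centres 44 mm from the crate's centre along its x and y. Origin: centre of its underside; x and y run along its sides, z up
- cell_pad: flat green disc, 64 mm diameter, 1 mm thick, look only, on the floor of the one empty cell (at that cell's centre; the floor is 5 mm above the bench). Origin: centre of its underside
- stored_a: a black capacitor of the same size as the blue one, standing in a cell of the crate; leave it there. Origin: centre of its underside
- stored_b: a black capacitor of the same size as the blue one, standing in a cell of the crate; leave it there. Origin: centre of its underside
- stored_c: a black capacitor of the same size as the blue one, standing in a cell of the crate; leave it there. Origin: centre of its underside
- spool: grey spool, 66 mm diameter, 60 mm high, standing on the bench; leave it. Origin: centre of its underside
- bottle: closed amber bottle with a white cap, 58 mm diameter, 130 mm tall, standing on the bench; leave it. Origin: centre of its underside
There are look-alikes about, which are no part of the job. Of the things shaped like the capacitor, the blue one is meant.

How it is judged:
On the way, in this order (a step that is already met when the one before it is completed fails the run):
1. the blue capacitor stands upright on the copper plate, let go (horizontal distance between capacitor and plate below 0.02 m and z of capacitor in the frame of plate between -0.006 and 0.006 m and angle between capacitor's own z axis and vertical below 0.12 rad and contact force between capacitor and the fingers below 0.3 N), for 0.2 s.
2. with the capacitor standing on the plate, the plunger is held down at its stop (pressed at least 18.5 of 20 mm) for 0.9 s (horizontal distance between capacitor and plate below 0.02 m and z of capacitor in the frame of plate between -0.006 and 0.006 m and angle between capacitor's own z axis and vertical below 0.12 rad and value of joint plunger above 0.0185 m), for 0.9 s.
At the end, for the whole second after the job is handed in: the blue capacitor stands upright (within 0.12 rad) and still on the floor of the empty cell, its axis within 30 mm of the green disc's centre; the plunger is up again (within 3 mm); the three black capacitors stand upright in their own cells, moved less than 30 mm (horizontal distance between capacitor and cell_pad below 0.03 m and height (world z) of capacitor below 0.012 m and angle between each of capacitor, stored_a, stored_b, stored_c's own z axis and vertical below 0.12 rad and linear speed of capacitor below 0.02 m/s and value of joint plunger below 0.003 m and distance of each of stored_a, stored_b, stored_c from where it was at the start of the episode below 0.03 m); the robot touches nothing.
It fails at once if the capacitor is dropped (out of the fingers while more than 45 mm above the bench; its resting places are at 0, 5 and 20 mm) (height (world z) of capacitor above 0.045 m and contact force between capacitor and the fingers below 0.05 N).
It fails at once if a black capacitor is lifted or knocked about (moved over 30 mm or tilted over 0.4 rad) (distance of any of stored_a, stored_b, stored_c from where it was at the start of the episode above 0.03 m or angle between any of stored_a, stored_b, stored_c's own z axis and vertical above 0.4 rad).
It fails at once if the spool or bottle is moved more than 30 mm (distance of any of spool, bottle from where it was at the start of the episode above 0.03 m).
It also fails if it takes over 62 s, if anything falls off the work surface, if the arm or the gripper's body presses on something with over 40 N, if the wrist force passes 120 N, or if a joint passes its speed limit or range.

## Working session

There is one attempt and no reset: what is moved stays moved. The work goes in short steps, Python scripts to look and compute and a shell command to move; the robot and the scene stay as the last step left them, time stands still between calls to the robot, and variables do not carry over. Pictures are saved under pics/ and viewed, at most 10 in all, crops included, and the job is handed in when it is done.

```bash
mkdir -p pics
python3 - <<'E'
from station import get_state,cams,arm,nets
import cv2,numpy as np
ims=[]
for c in ["scene","top"]:
    f=cams.grab_frame(c); cv2.imwrite(f"pics/{c}0.png",f["img"][:,:,::-1])
    for l in ["capacitor","plate","plunger_top","crate","cell_pad","spool","bottle"]:
        for d in nets.pinpoint(c,l)[:5]:
            X=np.array(d["centre"]);p=f["mtx"]@(f["R"]@X+f["t"]);print(c,l,X.round(3),round(d["confidence"],2),(p[:2]/p[2]).round())
s=get_state();print({k:np.round(s[k],3) for k in s})
E
```

```text
scene capacitor [ 0.563 -0.015  0.003] 0.74 [326. 272.]
scene capacitor [ 0.702 -0.125  0.   ] 0.7 [254. 299.]
scene plate [ 0.506 -0.339  0.019] 0.6 [220. 223.]
scene plate [0.431 0.322 0.005] 0.56 [484. 274.]
scene plate [0.541 0.259 0.003] 0.39 [446. 298.]
scene plunger_top [ 0.516 -0.219  0.109] 0.71 [255. 205.]
scene plunger_top [0.547 0.264 0.001] 0.32 [448. 301.]
scene cell_pad [0.479 0.292 0.002] 0.71 [467. 285.]
scene spool [ 0.45   0.014 -0.004] 0.69 [355. 250.]
scene spool [0.522 0.346 0.004] 0.38 [489. 303.]
scene bottle [ 0.685 -0.011 -0.002] 0.71 [306. 309.]
top capacitor [ 0.684 -0.006 -0.001] 0.73 [321. 180.]
top capacitor [ 0.704 -0.124 -0.002] 0.62 [375. 170.]
top capacitor [ 0.564 -0.018  0.001] 0.59 [328. 236.]
top capacitor [ 0.525 -0.216  0.112] 0.32 [432. 250.]
top plate [ 0.506 -0.34   0.02 ] 0.82 [483. 259.]
top plate [ 0.683 -0.007 -0.   ] 0.18 [321. 181.]
top plunger_top [ 0.526 -0.215  0.111] 0.55 [432. 250.]
top crate [0.487 0.292 0.001] 0.98 [184. 275.]
top cell_pad [0.453 0.236 0.004] 0.9 [210. 290.]
top spool [ 0.443  0.022 -0.   ] 0.6 [310. 293.]
top bottle [0.484 0.292 0.001] 0.74 [184. 276.]
top bottle [ 0.684 -0.008 -0.   ] 0.68 [322. 180.]
{'t': np.float64(0.8), 'q': array([-0.934,  0.359,  0.012,  0.   , -1.224, -0.288]), 'qd': array([ 0.   ,  0.001,  0.   , -0.001,  0.001, -0.   ]), 'joint_efforts': array([ 1.0000e-03, -5.8228e+01,  2.9328e+01,  7.0020e+00,  1.3000e-02,
        0.0000e+00]), 'eef_pos': array([ 0.231, -0.634,  0.227]), 'ee_rot': array([-3.142,  0.   , -2.793]), 'force': array([-0.834,  0.375, -0.554]), 'moment': array([ 0.019, -0.07 , -0.021]), 'gripper_force': np.float64(0.0), 'width': np.float64(0.088)}
```

View pics/scene0.png

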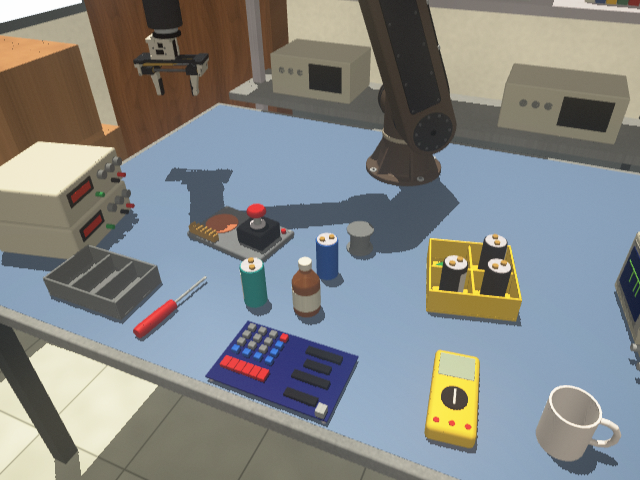

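View pics/top0.png

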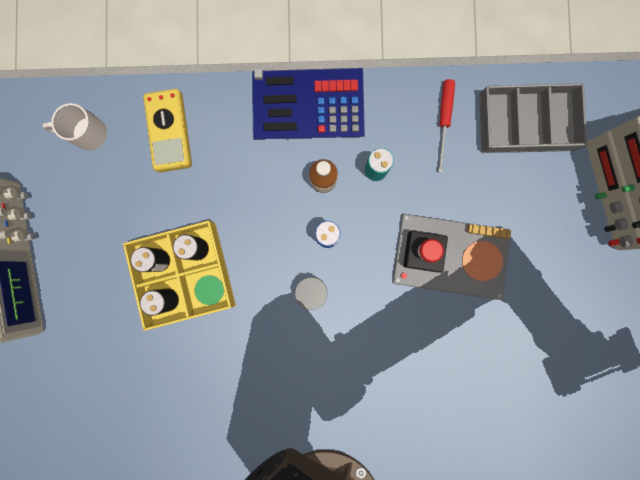

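The scene view shows the blue capacitor (~326,255), with a teal look-alike at (254,282) and the bottle at (306,290). The spool is at (360,238), the station at (240,230) and the crate at (475,280). In the top view, blue is at (327,234), the plate at (483,260), the plunger at (432,250) and the green pad at (209,290). I'll refine these positions by colour.

```bash
cat > h.py <<'E'
import numpy as np,cv2
from station import get_state,cams,arm,nets
def ray(f,uv,z):
    d=f["R"].T@np.linalg.inv(f["mtx"])@np.array([uv[0],uv[1],1.]); c=-f["R"].T@f["t"]
    return c+d*(z-c[2])/d[2]
def blob(f,lo,hi,box):
    hsv=cv2.cvtColor(f["img"],cv2.COLOR_RGB2HSV);m=cv2.inRange(hsv,np.array(lo),np.array(hi))
    k=np.zeros_like(m);x0,y0,x1,y1=box;k[y0:y1,x0:x1]=m[y0:y1,x0:x1]
    cs,_=cv2.findContours(k,cv2.RETR_EXTERNAL,cv2.CHAIN_APPROX_NONE)
    return max(cs,key=cv2.contourArea)
E
python3 - <<'E'
from h import *
f=cams.grab_frame("top")
for n,lo,hi,box,z in [("plate",(3,90,60),(16,255,255),(455,235,510,285),.02),("pad",(45,100,60),(85,255,255),(185,265,235,315),.006),
  ("plunger",(0,180,80),(5,255,255),(410,230,448,268),.108),("captop",(0,0,150),(179,60,255),(310,215,345,250),.098)]:
    c=cv2.convexHull(blob(f,lo,hi,box));e=cv2.fitEllipse(c);print(n,np.round(e[0],1),np.round(e[1],1),ray(f,e[0],z).round(4))
c=blob(f,(20,120,80),(34,255,255),(110,210,245,340));b=cv2.boxPoints(cv2.minAreaRect(c))
P=np.array([ray(f,p,.06)for p in b]);print(P.round(3),P.mean(0).round(4))
for i in range(4):
    d=P[(i+1)%4]-P[i];print(np.linalg.norm(d).round(3),np.arctan2(d[1],d[0]).round(3))
for l in ["stored_a"]:
  for d in nets.pinpoint("top",l): print(np.round(d["centre"],3),d["confidence"])
E
```

```text
plate [482.2 260.5] [39.7 40.7] [ 0.5041 -0.3379  0.02  ]
pad [208.7 289.8] [28.1 28.9] [0.4534 0.238  0.006 ]
plunger [431.2 250.1] [22.4 23.2] [ 0.5249 -0.2144  0.108 ]Traceback (most recent call last):
  File "<stdin>", line 5, in <module>
cv2.error: OpenCV(4.12.0) /io/opencv/modules/imgproc/src/shapedescr.cpp:361: error: (-201:Incorrect size of input array) There should be at least 5 points to fit the ellipse in function 'fitEllipseNoDirect'
```

Run:
```python
from h import *
f=cams.grab_frame("top")
h=cv2.cvtColor(f["img"],cv2.COLOR_RGB2HSV);print(h[222:248:4,314:342:3].tolist()[3])
for n,lo,hi in [("top",(0,0,190),(179,255,255)),("blue",(108,170,0),(125,255,255))]:
  try:
    c=cv2.convexHull(blob(f,lo,hi,(310,215,345,252)));e=cv2.fitEllipse(c);print(n,np.round(e[0],1),np.round(e[1],1),ray(f,e[0],.098).round(4),cv2.boundingRect(c))
  except Exception as x:print(n,"none")
c=blob(f,(20,120,80),(34,255,255),(110,210,245,340));b=cv2.boxPoints(cv2.minAreaRect(c))
P=np.array([ray(f,p,.06)for p in b]);print(P.round(3),P.mean(0).round(4))
for i in range(4):
    d=P[(i+1)%4]-P[i];print(np.linalg.norm(d).round(3),np.arctan2(d[1],d[0]).round(3))
g=cams.grab_frame("scene");c=blob(g,(105,150,30),(125,255,255),(305,225,345,285));x,y,w,hh=cv2.boundingRect(c);print("scene blue",x,y,w,hh)
for X in [(.563,-.016,0),(.563,-.016,.098)]:
  for F in (f,g):
    p=F["mtx"]@(F["R"]@np.array(X)+F["t"]);print((p[:2]/p[2]).round(1))
```

```text
[[108, 68, 116], [3, 11, 237], [5, 13, 238], [17, 81, 218], [11, 19, 233], [5, 13, 244], [5, 13, 242], [5, 13, 239], [0, 9, 237], [107, 39, 195]]
top none
blue none
[[0.556 0.405 0.06 ]
 [0.599 0.215 0.06 ]
 [0.42  0.172 0.06 ]
 [0.377 0.359 0.06 ]] [0.488  0.2878 0.06  ]
0.194 -1.347
0.184 -2.905
0.192 1.796
0.185 0.249
scene blue 316 240 22 39
[326.9 236.1]
[325.9 273.4]
[327.1 232.8]
[325.5 239.3]
```

```bash
python3 -m creep '{"translation":[[20,38,0],[20,38,0],[20,38,0],[20,38,0],[20,38,0],[20,38,0],[20,38,0],[20,38,0]],"spin":[-0.0873,-0.0873,-0.0873,-0.0873,0,0,0,0],"gripper":[1,1,1,1,1,1,1,1]}' 15
python3 -m creep '{"translation":[[20,38,0],[20,38,0],[20,38,0],[20,38,0],[20,38,0],[20,38,0],[20,38,0],[20,38,0]],"spin":[0,0,0,0,0,0,0,0],"gripper":[1,1,1,1,1,1,1,1]}'
```

```text
t: 1.75
eef_pos: [0.3912, -0.3288, 0.2269]
ee_rot: [-3.141, 0.001, 3.141]
force: [0.8, -0.9, 0.3]
width: 0.0876
gripper_force: 0.0
t: 2.55
eef_pos: [0.5513, -0.0246, 0.227]
ee_rot: [3.141, 0.001, 3.142]
force: [1.5, -0.3, 0.6]
width: 0.0874
gripper_force: 0.0
```

```bash
python3 -m creep '{"translation":[[12,9,0],[0,0,0],[0,0,0]],"spin":[0,0,0],"gripper":[1,1,1]}'
python3 - <<'E'
from h import *
f=cams.grab_frame("wrist");cv2.imwrite("pics/w1.png",f["img"][:,:,::-1])
for d in nets.pinpoint("wrist","capacitor"): print(np.round(d["centre"],4),d["confidence"])
for X in [(.563,-.016,0.),(.563,-.016,.098)]:
    p=f["mtx"]@(f["R"]@np.array(X)+f["t"]);print((p[:2]/p[2]).round(1))
E
```

```text
t: 2.85
eef_pos: [0.5623, -0.0176, 0.2262]
ee_rot: [-3.141, -0.001, 3.141]
force: [0.2, -0.2, 0.5]
width: 0.0877
gripper_force: 0.0
[ 0.7012 -0.125  -0.0018] 0.89
[ 5.594e-01 -1.470e-02  2.000e-04] 0.78
[319.2 211.6]
[319.4 232.3]
```

View pics/w1.png

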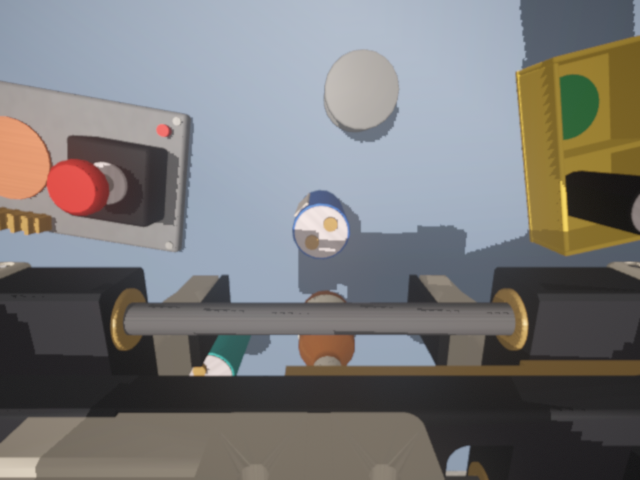

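The wrist view shows the blue top at (321,231), matching the predicted (319,232). I'll descend now, with the fingers closing along y, clear of the bottle and spool.

```bash
python3 -m creep '{"translation":[[0,2,-30],[0,0,-40],[0,0,-40],[0,0,-30],[0,0,-22],[0,0,0],[0,0,0]],"spin":[0,0,0,0,0,0,0],"gripper":[1,1,1,1,1,1,1]}'
python3 -m creep '{"translation":[[0,0,0],[0,0,0],[0,0,0],[0,0,0],[0,0,0],[0,0,0],[0,0,0],[0,0,0]],"spin":[0,0,0,0,0,0,0,0],"gripper":[0,0,0,0,0,0,0,0]}' 20
```

```text
t: 3.65
eef_pos: [0.5627, -0.0161, 0.0653]
ee_rot: [-3.141, 0.0, 3.141]
force: [0.7, -0.3, 0.6]
width: 0.0876
gripper_force: 0.0
t: 4.45
eef_pos: [0.5628, -0.0153, 0.0648]
ee_rot: [-3.142, 0.0, 3.141]
force: [-1.0, 0.1, 3.7]
width: 0.0494
gripper_force: 20.0
```

```bash
python3 -m creep '{"translation":[[0,0,10],[0,0,25],[0,0,40],[0,0,40],[0,0,35],[-3,-18,0],[-7,-38,0],[-7,-38,0]],"spin":[0,0,0,0,0,0,0,0],"gripper":[0,0,0,0,0,0,0,0]}'
python3 -m creep '{"translation":[[-7,-38,0],[-7,-38,0],[-7,-38,0],[-7,-38,0],[-7,-38,0],[-5,-26,0],[-1,-12,0],[0,0,0]],"spin":[0,0,0,0,0,0,0,0],"gripper":[0,0,0,0,0,0,0,0]}'
python3 - <<'E'
from h import *
print(get_state()["eef_pos"])
f=cams.grab_frame("wrist");cv2.imwrite("pics/w2.png",f["img"][:,:,::-1])
for l in ["capacitor","plate","plunger_top"]:
  for d in nets.pinpoint("wrist",l): print(l,np.round(d["centre"],4),d["confidence"])
E
```

```text
t: 5.25
eef_pos: [0.5451, -0.1096, 0.2151]
ee_rot: [3.141, 0.0, -3.14]
force: [0.6, -0.6, -2.0]
width: 0.0496
gripper_force: 20.0
t: 6.05
eef_pos: [0.504, -0.3384, 0.2142]
ee_rot: [3.141, -0.001, 3.139]
force: [-0.4, 0.7, -2.1]
width: 0.0499
gripper_force: 20.0
[ 0.50399709 -0.33842538  0.21422868]
capacitor [ 0.5011 -0.3372  0.1509] 0.68
plate [ 0.5062 -0.3413  0.0182] 0.57
plunger_top [ 0.527  -0.217   0.1093] 0.93
```

View pics/w2.png

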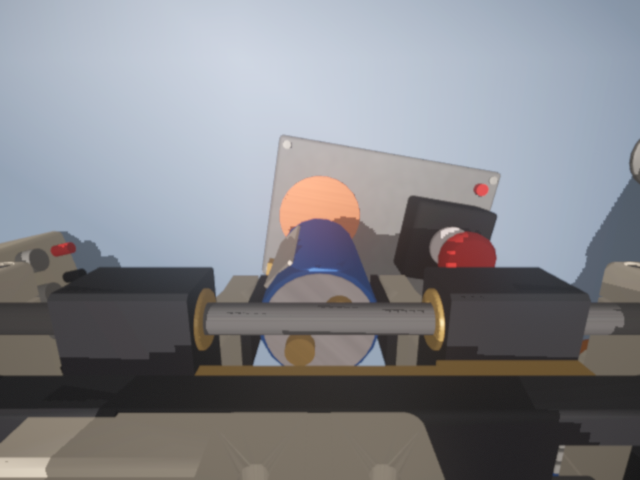

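The capacitor is held upright, with the plate at (320,213) directly below it. I'll lower it.

```bash
python3 -m creep '{"translation":[[1,-1,-20],[0,0,-35],[0,0,-35],[0,0,-22],[0,0,-10],[0,0,-4],[0,0,0],[0,0,0]],"spin":[0,0,0,0,0,0,0,0],"gripper":[0,0,0,0,0,0,0,0]}'
python3 -m creep '{"translation":[[0,0,-1],[0,0,-1],[0,0,-1],[0,0,0]],"spin":[0,0,0,0],"gripper":[0,0,0,0]}'
```

```text
t: 7.05
eef_pos: [0.5066, -0.3385, 0.09]
ee_rot: [-3.141, 0.002, -3.141]
force: [-0.1, 0.1, -2.0]
width: 0.0499
gripper_force: 20.0
t: 7.45
eef_pos: [0.5056, -0.3384, 0.0856]
ee_rot: [3.142, 0.0, 3.141]
force: [-0.0, 0.3, -1.9]
width: 0.0495
gripper_force: 20.0
```

```bash
python3 -m creep '{"translation":[[0,0,-1],[0,0,0],[0,0,0]],"spin":[0,0,0],"gripper":[0,0,0]}'
python3 -m creep '{"translation":[[0,0,-0.5],[0,0,0],[0,0,0]],"spin":[0,0,0],"gripper":[0,0,0]}'
```

```text
t: 7.75
eef_pos: [0.5058, -0.3385, 0.0848]
ee_rot: [-3.141, 0.0, 3.141]
force: [0.5, -0.9, 0.4]
width: 0.0493
gripper_force: 20.0
t: 8.05
eef_pos: [0.506, -0.3386, 0.0847]
ee_rot: [-3.141, 0.001, 3.141]
force: [-0.9, 0.3, 5.4]
width: 0.0494
gripper_force: 20.0
```

Contact: the force went from −2 to +5 N. I'll release slowly and rise.

```bash
python3 -m creep '{"translation":[[0,0,0],[0,0,0],[0,0,0],[0,0,0],[0,0,0],[0,0,0],[0,0,0],[0,0,0]],"spin":[0,0,0,0,0,0,0,0],"gripper":[0.7,0.85,0.95,1,1,1,1,1]}'
python3 -m creep '{"translation":[[0,0,20],[0,0,35],[0,0,40],[0,0,25],[0,0,0],[0,0,0]],"spin":[0,0,0,0,0,0],"gripper":[1,1,1,1,1,1]}'
python3 - <<'E'
from h import *
f=cams.grab_frame("wrist");cv2.imwrite("pics/w3.png",f["img"][:,:,::-1])
for l in ["capacitor","plate","plunger_top"]:
  for d in nets.pinpoint("wrist",l): print(l,np.round(d["centre"],4),d["confidence"])
f=cams.grab_frame("top")
for l in ["capacitor","plunger_top"]:
  for d in nets.pinpoint("top",l): print(l,np.round(d["centre"],4),d["confidence"])
E
```

```text
t: 8.85
eef_pos: [0.5057, -0.3384, 0.0841]
ee_rot: [3.142, 0.0, 3.141]
force: [-0.0, 0.2, 0.9]
width: 0.0875
gripper_force: 0.0
t: 9.45
eef_pos: [0.5058, -0.3382, 0.2045]
ee_rot: [-3.142, 0.001, 3.141]
force: [-0.2, 0.3, -0.3]
width: 0.0871
gripper_force: 0.0
capacitor [ 0.5033 -0.3383  0.0193] 0.61
capacitor [ 7.035e-01 -1.205e-01 -5.000e-04] 0.91
```

View pics/w3.png

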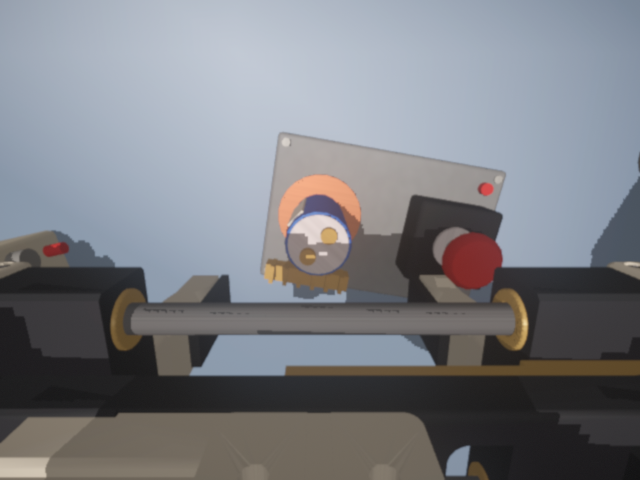

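The capacitor stands on the plate, its top at (318,243) and the plate at (320,212). Next I go to the plunger at (0.526, −0.2155) with the fingers shut.

```bash
python3 -m creep '{"translation":[[5,30,0],[6,40,0],[6,38,0],[3,15,0],[0,0,-20],[0,0,-30],[0,0,-25],[0,0,0]],"spin":[0,0,0,0,0,0,0,0],"gripper":[0,0,0,0,0,0,0,0]}'
python3 -m creep '{"translation":[[0,0,-10],[0,0,-10],[0,0,-8],[0,0,-5],[0,0,-3],[0,0,0]],"spin":[0,0,0,0,0,0],"gripper":[0,0,0,0,0,0]}'
```

```text
t: 10.6
eef_pos: [0.5232, -0.215, 0.1256]
ee_rot: [3.141, -0.007, 3.141]
force: [-0.0, 0.8, -0.3]
width: 0.0295
gripper_force: 0.0
t: 11.2
eef_pos: [0.5265, -0.2157, 0.0938]
ee_rot: [-3.141, 0.002, -3.142]
force: [-0.7, 1.1, 7.5]
width: 0.0004
gripper_force: 3.7
```

```bash
python3 -m creep '{"translation":[[0,0,-3],[0,0,-1.5],[0,0,-1],[0,0,0],[0,0,0]],"spin":[0,0,0,0,0],"gripper":[0,0,0,0,0]}'
```

```text
t: 11.7
eef_pos: [0.5266, -0.2157, 0.0889]
ee_rot: [-3.141, 0.002, -3.141]
force: [-1.6, 0.8, 8.4]
width: 0.0005
gripper_force: 4.4
```

```bash
python3 -m creep '{"translation":[[0,0,-1],[0,0,0],[0,0,0]],"spin":[0,0,0],"gripper":[0,0,0]}'
python3 -m creep '{"translation":[[0,0,-0.7],[0,0,0],[0,0,0]],"spin":[0,0,0],"gripper":[0,0,0]}'
```

```text
t: 12.0
eef_pos: [0.5266, -0.2157, 0.0883]
ee_rot: [-3.141, 0.002, -3.141]
force: [-2.8, 1.5, 11.6]
width: 0.0004
gripper_force: 5.8
t: 12.3
eef_pos: [0.5267, -0.2157, 0.0882]
ee_rot: [-3.141, 0.003, -3.141]
force: [-5.0, 2.3, 17.0]
width: 0.0003
gripper_force: 8.4
```

At the stop: the force rises without further travel. I'll hold for 1.4 s, then go up.

```bash
python3 -m creep '{"translation":[[0,0,0],[0,0,0],[0,0,0],[0,0,0],[0,0,0],[0,0,0],[0,0,0],[0,0,0]],"spin":[0,0,0,0,0,0,0,0],"gripper":[0,0,0,0,0,0,0,0]}'
python3 -m creep '{"translation":[[0,0,0],[0,0,0],[0,0,0],[0,0,0],[0,0,0],[0,0,0]],"spin":[0,0,0,0,0,0],"gripper":[0,0,0,0,0,0]}'
python3 -m creep '{"translation":[[0,0,10],[0,0,15],[0,0,35],[0,0,40],[0,0,20],[-5,-30,0],[-6,-40,0],[-6,-38,0]],"spin":[0,0,0,0,0,0,0,0],"gripper":[0,0,0,0.2,1,1,1,1]}'
python3 -m creep '{"translation":[[-3,-15,0],[0,0,0],[0,0,0],[0,0,0],[0,0,0]],"spin":[0,0,0,0,0],"gripper":[1,1,1,1,1]}'
python3 - <<'E'
from h import *
f=cams.grab_frame("wrist");cv2.imwrite("pics/w4.png",f["img"][:,:,::-1])
for d in nets.pinpoint("wrist","capacitor")+nets.pinpoint("wrist","plunger_top"): print(np.round(d["centre"],4),d["confidence"])
E
```

```text
t: 13.1
eef_pos: [0.5267, -0.2157, 0.0882]
ee_rot: [-3.141, 0.003, -3.141]
force: [-4.2, 3.5, 16.7]
width: 0.0005
gripper_force: 8.4
t: 13.7
eef_pos: [0.5267, -0.2157, 0.0882]
ee_rot: [-3.141, 0.003, -3.141]
force: [-4.3, 2.7, 17.3]
width: 0.0006
gripper_force: 8.4
t: 14.5
eef_pos: [0.5087, -0.3242, 0.2064]
ee_rot: [-3.141, 0.001, -3.141]
force: [0.2, 0.4, -0.2]
width: 0.0347
gripper_force: 0.0
t: 15.0
eef_pos: [0.506, -0.3374, 0.206]
ee_rot: [3.142, 0.0, -3.141]
force: [-0.1, 0.7, 0.2]
width: 0.075
gripper_force: 0.0
[ 0.505  -0.3384  0.0188] 0.82
[ 0.526  -0.2151  0.1069] 0.74
```

View pics/w4.png

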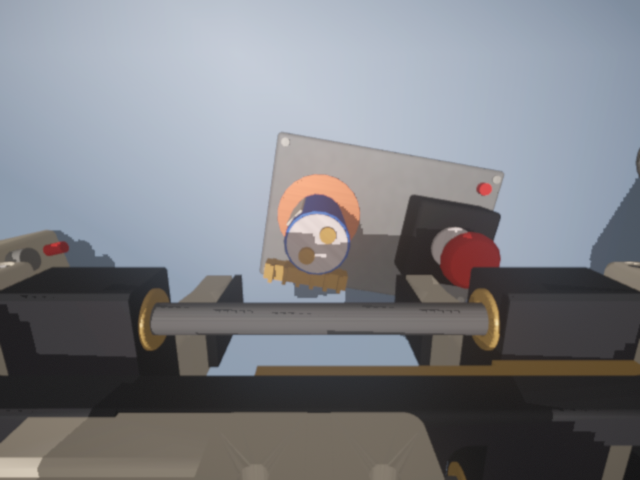

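The capacitor hasn't moved (top at 318,242) and the plunger is up again. I'll re-grasp it at the same height.

```bash
python3 -m creep '{"translation":[[0,-1,0],[0,0,0],[0,0,-30],[0,0,-40],[0,0,-35],[0,0,-16],[0,0,0],[0,0,0]],"spin":[0,0,0,0,0,0,0,0],"gripper":[1,1,1,1,1,1,1,1]}'
python3 -m creep '{"translation":[[0,0,0],[0,0,0],[0,0,0],[0,0,0],[0,0,0],[0,0,0],[0,0,0],[0,0,0]],"spin":[0,0,0,0,0,0,0,0],"gripper":[0,0,0,0,0,0,0,0]}' 20
```

```text
t: 15.95
eef_pos: [0.506, -0.3396, 0.0853]
ee_rot: [-3.141, -0.0, 3.142]
force: [0.6, -0.1, 0.8]
width: 0.0877
gripper_force: 0.0
t: 16.75
eef_pos: [0.5058, -0.3393, 0.0851]
ee_rot: [-3.142, 0.0, 3.141]
force: [0.4, 2.2, 3.7]
width: 0.0497
gripper_force: 20.0
```

```bash
python3 -m creep '{"translation":[[0,0,10],[0,0,25],[0,0,40],[0,0,40],[0,0,20],[-2,18,0],[-3,34,0],[-4,40,0]],"spin":[0,0,0,0,0,0,0,0],"gripper":[0,0,0,0,0,0,0,0]}'
python3 -m creep '{"translation":[[-4,40,0],[-4,40,0],[-4,40,0],[-4,40,0],[-4,40,0],[-4,40,0],[-4,40,0],[-4,40,0]],"spin":[0,0,0,-0.05,-0.1,-0.1,-0.1,-0.1],"gripper":[0,0,0,0,0,0,0,0]}'
python3 -m creep '{"translation":[[-4,40,0],[-3,40,0],[-3,36,0],[-2,30,0],[0,18,0],[0,0,0],[0,0,0],[0,0,0]],"spin":[-0.1,0,0,0,0,0,0,0],"gripper":[0,0,0,0,0,0,0,0]}'
python3 - <<'E'
from h import *
f=cams.grab_frame("wrist");cv2.imwrite("pics/w5.png",f["img"][:,:,::-1])
for l in ["capacitor","cell_pad"]:
  for d in nets.pinpoint("wrist",l): print(l,np.round(d["centre"],4),d["confidence"])
for p in [(.4534,.2375,.006)]:
  q=f["mtx"]@(f["R"]@np.array(p)+f["t"]);print(q[:2]/q[2])
print(get_state()["q"])
E
```

```text
t: 17.55
eef_pos: [0.4955, -0.2463, 0.2187]
ee_rot: [3.141, -0.002, 3.139]
force: [0.7, 0.5, -2.6]
width: 0.0496
gripper_force: 20.0
t: 18.35
eef_pos: [0.463, 0.0741, 0.2192]
ee_rot: [-3.141, -0.001, 2.687]
force: [1.7, -0.5, -2.2]
width: 0.0494
gripper_force: 20.0
t: 19.15
eef_pos: [0.4523, 0.2357, 0.2195]
ee_rot: [-3.141, -0.0, 2.591]
force: [0.9, 0.7, -3.2]
width: 0.0497
gripper_force: 20.0
capacitor [0.4535 0.2367 0.1532] 0.84
cell_pad [0.4536 0.239  0.0068] 0.83
[319.69728453 213.47884388]
[ 8.65412386e-01  9.11432321e-02 -3.54746743e-01 -9.50653644e-07
 -1.12487330e+00 -2.98770282e+00]
```

View pics/w5.png

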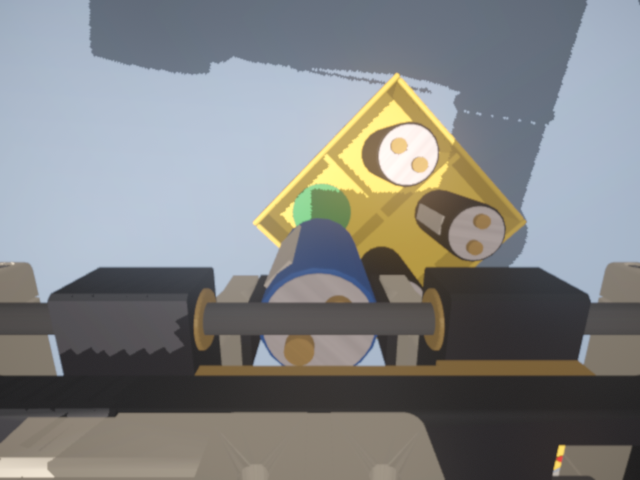

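The pad shows at (321,210) against the predicted (320,213), and the held capacitor is above it, aligned with the crate's diagonal. Joint 6 is near its range limit, so I'll back the spin off a little and lower.

```bash
python3 -m creep '{"translation":[[1,2,0],[0,0,-20],[0,0,-35],[0,0,-35],[0,0,-30],[0,0,-15],[0,0,0],[0,0,0]],"spin":[0.1,0,0,0,0,0,0,0],"gripper":[0,0,0,0,0,0,0,0]}'
python3 -m creep '{"translation":[[0,0,-6],[0,0,-4],[0,0,-2],[0,0,-1],[0,0,0],[0,0,0]],"spin":[0,0,0,0,0,0],"gripper":[0,0,0,0,0,0]}'
```

```text
t: 20.1
eef_pos: [0.4542, 0.2385, 0.0854]
ee_rot: [3.142, 0.0, 2.691]
force: [-0.5, 1.1, -2.5]
width: 0.0494
gripper_force: 20.0
t: 20.7
eef_pos: [0.4537, 0.2388, 0.072]
ee_rot: [3.141, 0.0, 2.691]
force: [0.2, -0.1, -1.4]
width: 0.0498
gripper_force: 20.0
```

```bash
python3 -m creep '{"translation":[[0,0,-1],[0,0,0],[0,0,0]],"spin":[0,0,0],"gripper":[0,0,0]}'
python3 -m creep '{"translation":[[0,0,-1],[0,0,0],[0,0,0]],"spin":[0,0,0],"gripper":[0,0,0]}'
```

```text
t: 21.0
eef_pos: [0.4536, 0.2387, 0.0709]
ee_rot: [-3.142, -0.0, 2.691]
force: [-0.2, -0.2, -2.1]
width: 0.0499
gripper_force: 20.0
t: 21.3
eef_pos: [0.4538, 0.2388, 0.07]
ee_rot: [3.141, 0.0, 2.691]
force: [0.2, -0.5, 0.2]
width: 0.0494
gripper_force: 20.0
```

```bash
python3 -m creep '{"translation":[[0,0,-0.5],[0,0,0],[0,0,0]],"spin":[0,0,0],"gripper":[0,0,0]}'
```

```text
t: 21.6
eef_pos: [0.4539, 0.2388, 0.07]
ee_rot: [3.141, 0.0, 2.692]
force: [-2.3, -0.9, 6.0]
width: 0.0495
gripper_force: 20.0
```

Contact with the floor at the expected height. I'll release to a moderate opening, rise and check.

```bash
python3 -m creep '{"translation":[[0,0,0],[0,0,0],[0,0,0],[0,0,0],[0,0,0],[0,0,0],[0,0,0]],"spin":[0,0,0,0,0,0,0],"gripper":[0.65,0.75,0.8,0.8,0.8,0.8,0.8]}'
python3 -m creep '{"translation":[[0,0,15],[0,0,30],[0,0,40],[0,0,40],[0,0,25],[0,0,0],[0,0,0]],"spin":[0,0,0,0,0,0,0],"gripper":[0.8,0.8,0.8,0.8,0.8,0.8,0.8]}'
python3 - <<'E'
from h import *
f=cams.grab_frame("wrist");cv2.imwrite("pics/w6.png",f["img"][:,:,::-1])
for l in ["capacitor","crate"]:
  for d in nets.pinpoint("wrist",l): print(l,np.round(d["centre"],4),d["confidence"])
f=cams.grab_frame("scene");cv2.imwrite("pics/s6.png",f["img"][:,:,::-1])
for l in ["plunger_top","capacitor","spool","bottle"]:
  for d in nets.pinpoint("scene",l): print(l,np.round(d["centre"],4),d["confidence"])
E
```

```text
t: 22.3
eef_pos: [0.4537, 0.2387, 0.0693]
ee_rot: [-3.142, 0.0, 2.691]
force: [0.6, 0.5, -0.7]
width: 0.0701
gripper_force: 0.0
t: 23.0
eef_pos: [0.4536, 0.2388, 0.2197]
ee_rot: [3.14, -0.0, 2.691]
force: [-0.6, 0.6, -0.1]
width: 0.0703
gripper_force: 0.0
capacitor [0.4517 0.2384 0.0045] 0.93
crate [ 4.856e-01  2.971e-01 -1.000e-04] 0.85
plunger_top [ 0.521  -0.218   0.1086] 0.84
capacitor [0.4539 0.2383 0.0067] 0.87
capacitor [ 7.019e-01 -1.264e-01  2.000e-04] 0.65
capacitor [ 0.6886 -0.0099 -0.0027] 0.2
spool [ 0.4485  0.0148 -0.0029] 0.64
spool [0.543  0.2616 0.0012] 0.55
bottle [ 0.6856 -0.0083 -0.003 ] 0.58
```

View pics/w6.png

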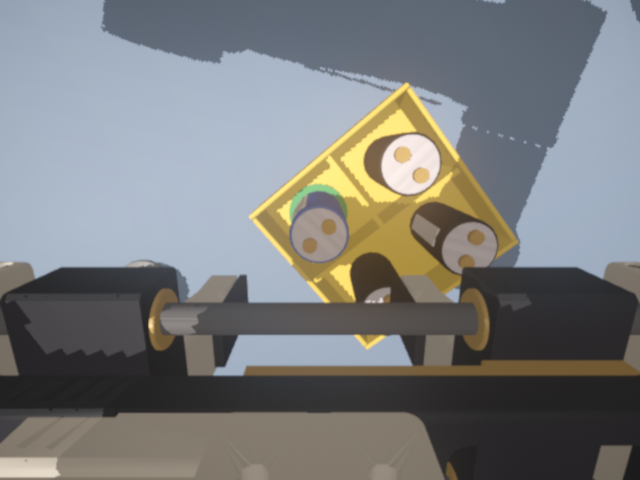

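View pics/s6.png

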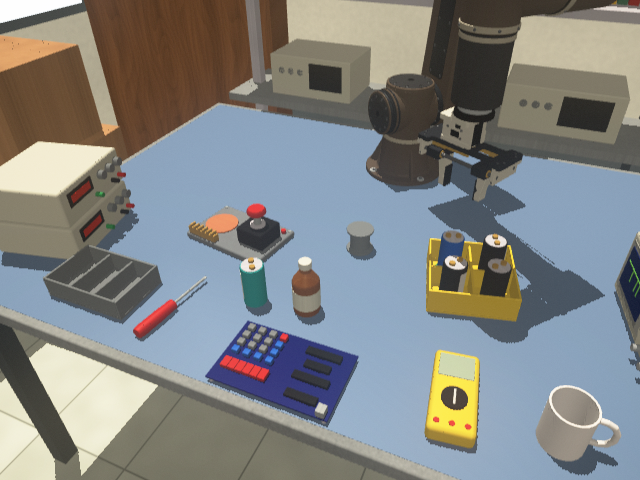

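The blue capacitor stands on the green disc (wrist view 319,235; scene view 452,245). The plunger is up, and everything else is where it was.

```bash
python3 -c "
from station import arm
print(arm.job_done())"
```

```text
the job is handed in; nothing more can be done
None
```

The job is handed in at about 23 s of the 62 s: the blue capacitor stood on the copper plate while the plunger was held at its stop for 1.4 s, and it now stands upright on the green disc in the crate; the hand-in call returned no verdict.

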